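Tap the bar down onto its parallels

ROBOT

A 6-joint arm with a two-finger parallel gripper is mounted at the origin on the work surface. World frame = base frame: x ahead of the robot, y to its left, z up, the work surface at z = 0. Lengths are in m, angles in degrees, forces in N, time in s.
With the tool pointing down it reaches from about 0.325 to 0.85 m from the base axis. Payload 15.5 kg.
Tool frame: the origin (TCP) lies at the very end of the fingers, on their centre line; the grasp point (between the pads) lies arm.grip_depth behind it (arm.grip_depth is the distance from the TCP to the grasp point, in m); z points along the fingers, y is the line along which they close (so a half turn about z gives the same grasp; the last joint's range is limited). The gripper opens to 91 mm and grips with 3 to 60 N. Pads are 32 mm wide; open, the fingers measure 118 mm over their backs; the gripper's body (76 mm by 178 mm) begins 60 mm behind the grasp point.
Start: joints at [59.043, 28.281, 77.091, -0, 74.628, -5.472], TCP at [0.269, 0.564, 0.185] pointing down, gripper open.
Joint ranges: [-166.48, 166.48], [-47.26, 123.95], [12.59, 153.08], [-70.14, 250.14], [6.76, 159.57], [-176.63, 176.63]. Speed limits (degrees/s): [108.29, 108.29, 147.25, 172.46, 172.46, 172.46].

INTERFACE

Orientations are given as a 3x3 rotation matrix whose columns are the frame's x, y, z axes.
In Python, from rig import arm gives the robot as it stands. Calls block until the motion is done:
- arm.move_to(position, orientation): joint-space move of the TCP to a pose.
- arm.move_l(position, orientation=None, feed=0.15): straight line of the TCP; orientation=None keeps the orientation; feed is the mean speed in m/s.
- arm.move_joints(angles): joint-space move.
- arm.grip(opening): finger opening in m; the grip force is fixed at half the most; returns when the fingers have stopped.
- arm.sleep(seconds).
- arm.solve_ik(position, orientation): joint angles nearest the present ones, or None.
- arm.snapshot(name): name is "scene" or "top"; returns the picture (480x640x3 uint8, red, green, blue); there is no depth.
- arm.get_calibration(name): a dict with "intrinsics" (3x3 intrinsics, pixels), "cam_to_world" (4x4, takes a point from camera to world coordinates). Camera axes: x right, y down, z forward; pixel columns grow to the right and rows downward; lengths in m; the calibration is good to about 2 mm. A picture is of the moment at which its call begins. get_calibration takes no time and is no camera call.
A pose or a line that the arm cannot do raises arm.Unreachable and nothing moves.
- arm.sign_off(): hands the job in; it is judged then, once.
Readings, each from a call of its own:
- arm.current_t(): time.
- arm.current_joint_positions(): joint angles.
- arm.current_dq(): joint speeds.
- arm.current_tau(): joint torques, N m.
- arm.current_ee_pos(): TCP position.
- arm.current_tool_rot(): TCP orientation.
- arm.current_force(): force on the tool from outside, world axes, zero at the start.
- arm.current_torque(): the same for the moment, N m.
- arm.current_width(): finger opening in m.
- arm.current_grasp_force(): force on a finger pad.
Only numpy, scipy, OpenCV 4.12 (cv2) and the standard library are available. Lean on these libraries where they do the work, as an engineer would, in place of code of your own. Each camera call takes 0.05 s, during which the arm holds its last target. There are 200 camera calls.

TASK

The aluminium bar in the small desk vise was clamped a little too high and crooked, so the two steel parallels under it still slide. Take the soft-faced tapper from its cork coaster and, touching the bar with its rubber foot only, gently tap or press the bar down (never with more than 25 N) until it lies level and fully home and squeezes both parallels so firmly that they can no longer slide. Then stand the tapper upright back on the coaster and let go; leave the parallels about centred along the jaws, and the mouse, dial and clock alone.

Things in the scene. Friction and masses are not known exactly. Their poses are not given: they have to be found in the camera images.
- vise: Grey painted steel desk vise, fixed. Origin: centre of underside, below the middle of the jaw gap. x runs across the gap from the fixed jaw (robot side) to the moving jaw and screw, y along the jaws, z up. Bed 144 mm long (y), top at z 30 mm. Jaws 120 mm long (y), faces at x -22 and +22 mm, tops at z 70 mm, backs at x -70 and +60 mm; beyond lie nut and screw handle, below 50 mm, to x 133 mm.
- bar: Plain aluminium bar in the jaws, 43.6 x 120 x 30 mm (x, y, z), 0.3 to 0.6 kg. Origin: centre of underside; axes as the vise's, but tipped about x up to 0.05 rad either way. Starts with its origin 57 to 60 mm above the vise's; home is level at 52 mm (top face at 82 mm). The jaws grip it by friction: it only moves up, down and tips about x, and stays where it is left.
- bar_left (a point): Middle of the bar's underside edge at its +y end, 60 mm from the bar's origin; home is 52 mm above the vise's origin. A push of about 6 to 9 N on the middle of the top moves the bar down; when its low end meets the parallels, more force levels it; then it stops and the force climbs (it may sink 1 mm below home). A push off the middle tips it (0.2 N m is enough).
- bar_right (a point): The same at the -y end. A steady press of about 20 N on the middle of the home, level bar leaves it squeezing the parallels by the jaws' friction after the tool is lifted; about 12 N or less leaves them loose. The parts are hard: touch down slower than 15 mm/s, as faster contact gives force peaks above 25 N.
- parallel_near: Steel parallel, 10 x 180 x 22 mm (x, y, z), 0.22 kg, loose on the vise bed under the bar beside the fixed jaw (vise x = -15 mm), lying along y; its ends stick out about 30 mm past the jaws. Origin: centre of its underside, z up.
- parallel_far: The same, beside the moving jaw (vise x = +15 mm).
- tapper: Soft-faced tapper standing upright, 0.2 to 0.33 kg: rubber nose 20 mm in diameter and 8 mm high, above it a rubber collar 34 mm in diameter (8 to 22 mm), a pale wooden shaft 22 mm in diameter (22 to 72 mm), a 25 mm knob up to 80 mm. Origin: centre of the nose's underside; z up the shaft. Grip the shaft from above with about 40 N, fingertips just over the collar.
- coaster: Round cork coaster, fixed to the desk, 90 mm in diameter, 6 mm thick; origin: centre of its underside; the tapper stands on it.
- mouse: White computer mouse, 105 x 58 x 34 mm, bystander; origin: centre of its underside.
- dial: Round volume dial, 64 mm in diameter, 34 mm high, bystander; origin: centre of its underside.
- clock: White desk clock, 35 x 85 x 75 mm high, bystander; origin: centre of its underside.
Things that resemble listed ones, but are neither listed nor needed, are in the scene too. Leave any blue look-alike of the parallel_far alone.

How it is judged (in metres and radians):
On the way, in this order (a step that is already met when the one before it is completed fails the run):
1. the tapper has been lifted off its coaster (height (world z) of tapper above 0.04 m), for 0.2 s.
2. both ends of the bar are home (within 1.5 mm) and it presses on both parallels with over 3.5 N each, the tapper clear of it (z of each of bar_left, bar_right in the frame of vise below 0.0535 m and contact force between bar and parallel_near above 3.5 N and contact force between bar and parallel_far above 3.5 N and contact force between tapper and bar below 0.1 N), for 0.2 s.
At the end, for the whole second after the job is handed in: Both ends of the bar's underside are within 1.5 mm of home height, it presses on each parallel with over 3.5 N, each parallel is within 20 mm of centred along the jaws, and the tapper stands upright, released, at rest on the coaster (centres within 28 mm) (z of each of bar_left, bar_right in the frame of vise below 0.0535 m and contact force between bar and parallel_near above 3.5 N and contact force between bar and parallel_far above 3.5 N and y of parallel_near in the frame of vise between -0.02 and 0.02 m and y of parallel_far in the frame of vise between -0.02 and 0.02 m and horizontal distance between tapper and coaster below 0.028 m and angle between tapper's own z axis and vertical below 0.1 rad and z of tapper in the frame of coaster between 0.003 and 0.01 m and linear speed of tapper below 0.02 m/s and contact force between the fingers and tapper below 0.1 N); the robot touches nothing.
It fails at once if the bar is hit or pressed with more than 35 N (contact force between tapper and bar above 35 N).
It fails at once if the gripper or arm touches the bar (contact force between any of the fingers, the arm and bar above 0.5 N).
It fails at once if the mouse is moved by more than 20 mm (distance of mouse from where it was at the start of the episode above 0.02 m).
It fails at once if the dial is moved by more than 20 mm (distance of dial from where it was at the start of the episode above 0.02 m).
It fails at once if the clock is moved by more than 20 mm (distance of clock from where it was at the start of the episode above 0.02 m).
It also fails if it takes over 61 s, if anything falls off the work surface, if the arm or the gripper's body presses on something with over 40 N, if the wrist force passes 120 N, or if a joint passes its speed limit or range.

## Working session

There is one attempt and no reset: what is moved stays moved. The work goes in short steps, each a Python script; the robot and the scene stay as the last script left them, time stands still between calls to the robot, and variables do not carry over. Pictures are saved under pics/ and viewed, at most 10 in all, crops included, and the job is handed in when it is done.

```bash
mkdir -p pics; ls; python3 - <<'E'
from rig import arm
import cv2,numpy as np
for n in("scene","top"):
    cv2.imwrite(f"pics/{n}0.png",arm.snapshot(n)[:,:,::-1]); c=arm.get_calibration(n); print(n,np.round(c["intrinsics"],1).tolist(),np.round(c["cam_to_world"],4).tolist())
print(arm.grip_depth,arm.current_t(),arm.current_tool_rot(),arm.current_force())
E
```

```text
pics
scene [[577.4, 0.0, 325.5], [0.0, 577.4, 236.8], [0.0, 0.0, 1.0]] [[-0.772, 0.4602, -0.4384, 1.0886], [0.6355, 0.5703, -0.5204, 0.6543], [0.0106, -0.6804, -0.7328, 0.977], [0.0, 0.0, 0.0, 1.0]]
top [[556.1, 0.0, 324.4], [0.0, 556.1, 244.4], [0.0, 0.0, 1.0]] [[-0.0204, -0.9946, 0.1014, 0.4144], [-0.9996, 0.0224, 0.0177, -0.0081], [-0.0199, -0.101, -0.9947, 1.4605], [0.0, 0.0, 0.0, 1.0]]
0.0188 0.1 [[-9.02696158e-01  4.30278230e-01 -5.38386412e-04]
 [ 4.30278556e-01  9.02695713e-01 -9.01871322e-04]
 [ 9.79435096e-05 -1.04577191e-03 -9.99999448e-01]] [-0.56439834 -0.05797818 -0.70007937]
```

View pics/scene0.png

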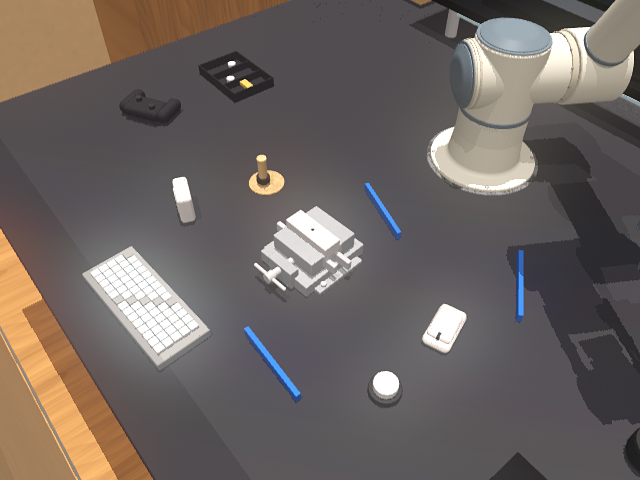

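View pics/top0.png

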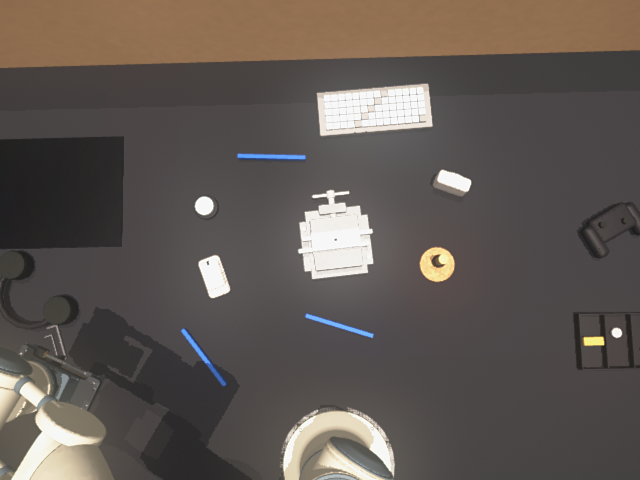

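The scene view shows the vise at (312,248), the tapper on its coaster at (265,180), the clock at (184,199), the mouse at (444,328) and the dial at (385,387). The top view has the vise at (336,241) and the coaster at (437,264). Blue look-alike bars lie loose on the desk. The real parallels are the grey steel ones whose ends stick out under the bar, so I'll check those in enlarged crops.

```bash
python3 - <<'E'
import cv2,numpy as np
t=cv2.imread("pics/top0.png");s=cv2.imread("pics/scene0.png")
cv2.imwrite("pics/topc.png",cv2.resize(t[180:300,290:470],None,fx=4.4,fy=4.4,interpolation=cv2.INTER_CUBIC))
cv2.imwrite("pics/scenec.png",cv2.resize(s[145:300,235:375],None,fx=3.8,fy=3.8,interpolation=cv2.INTER_CUBIC))
E
```

```text
(no output)
```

View pics/topc.png

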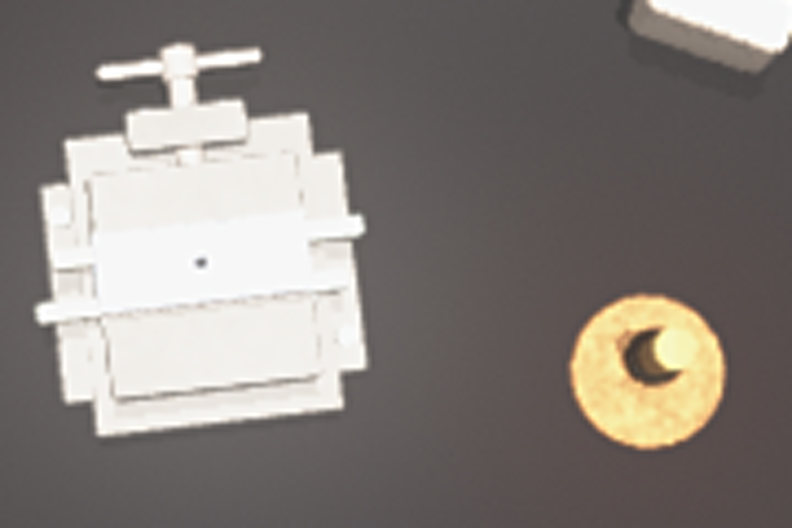

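View pics/scenec.png

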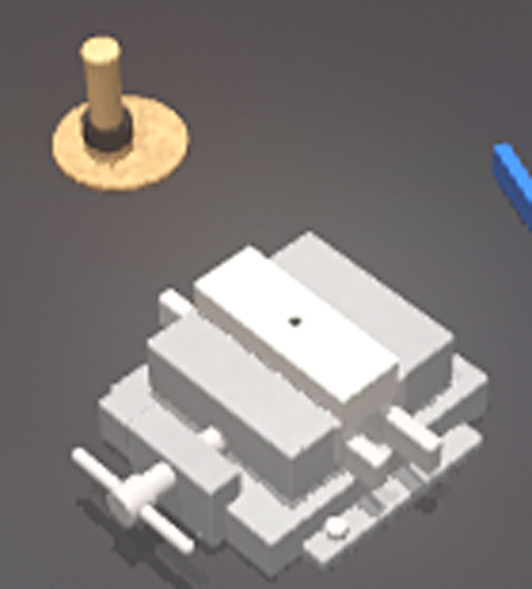

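The loose blue bars at top (271,156), (339,326) and (203,357) are the look-alikes. The parallels meant are the white-grey steel ones under the bar, with ends at crop (37,313)/(365,226). A dark dot at crop (201,262) marks the middle of the bar's top, and the knob is at crop (680,350).

```bash
cat > h.py <<'E'
from rig import arm
import numpy as np
def ray(n,px):
    c=arm.get_calibration(n);T=np.array(c["cam_to_world"])
    return T[:3,3],T[:3,:3]@np.linalg.inv(c["intrinsics"])@[*px,1]
def onz(n,px,z):
    o,d=ray(n,px);return o+d*(z-o[2])/d[2]
def tri(p,q):
    o,d=ray("scene",p);a,b=ray("top",q)
    s=np.linalg.lstsq(np.c_[d,-b],a-o,rcond=None)[0]
    return o+d*s[0],a+b*s[1]
E
python3 - <<'E'
from h import *
np.set_printoptions(precision=4,suppress=True)
T=lambda x,y:(290+x/4.4,180+y/4.4)
S=lambda x,y:(235+x/3.8,145+y/3.8)
print("dot",tri(S(295,321),T(201,262)))
print("knob",tri(S(102,46),T(680,350)),onz("top",T(680,350),.086),onz("scene",S(102,46),.086))
print("coaster",onz("top",T(648,371),.006),onz("scene",S(120,142),.006))
print("dot z.088",onz("top",T(201,262),.088),onz("scene",S(295,321),.088))
for n,p,z in [("jawL",(115,398),.07),("jawR",(320,378),.07),("jawtL",(90,180),.07),("jawtR",(298,152),.07),("nearL",(37,313),.052),("farR",(365,226),.052),("farL",(55,262),.052),("nearR",(347,283),.052)]: print(n,onz("top",T(*p),z))
print("clock",onz("top",(452,183),.05))
E
```

```text
dot (array([ 0.5644, -0.0106,  0.0879]), array([ 0.5658, -0.0119,  0.088 ]))
knob (array([ 0.5081, -0.2774,  0.0858]), array([ 0.5103, -0.2792,  0.0863])) [ 0.5103 -0.2793  0.086 ] [ 0.5083 -0.2772  0.086 ]
coaster [ 0.5038 -0.2756  0.006 ] [ 0.5042 -0.2721  0.006 ]
dot z.088 [ 0.5658 -0.0119  0.088 ] [ 0.5645 -0.0105  0.088 ]
jawL [0.4911 0.0387 0.07  ]
jawR [ 0.4999 -0.078   0.07  ]
jawtL [0.6165 0.0507 0.07  ]
jawtR [ 0.63  -0.069  0.07 ]
nearL [0.5422 0.0835 0.052 ]
farR [ 0.5886 -0.1074  0.052 ]
farL [0.5717 0.0726 0.052 ]
nearR [ 0.5556 -0.096   0.052 ]
clock [ 0.7092 -0.3137  0.05  ]
```

```bash
cat >> h.py <<'E'
R=np.array([[1,0,0],[0,-1,0],[0,0,-1.]])
def force(n=5):
    f=[]
    for _ in range(n): f.append(arm.current_force()); arm.sleep(.02)
    return np.mean(f,0)
E
python3 - <<'E'
from h import *
import cv2
np.set_printoptions(precision=4,suppress=True)
x,y=.5092,-.2782
print(arm.solve_ik([x,y,.14],R),arm.solve_ik([.565,-.011,.2],R))
arm.move_to([x,y,.14],R); print(arm.current_t())
arm.move_l([x,y,.030],feed=.08)
arm.grip(0.0); print(arm.current_t(),arm.current_width(),arm.current_grasp_force(),arm.current_ee_pos())
print(force())
arm.move_l([x,y,.17],feed=.12); arm.sleep(.2)
print(arm.current_t(),arm.current_width(),arm.current_grasp_force(),force(10))
for n in("scene","top"): cv2.imwrite(f"pics/{n}1.png",arm.snapshot(n)[:,:,::-1])
E
```

```text
[-34.5454  27.3702  86.7191  -0.      65.9107  55.4546] [-7.1694 22.5779 84.5016 -0.     72.9205 82.8306]
3.175
5.7417 0.023500495637470812 29.997973311692476 [ 0.5092 -0.2782  0.03  ]
[0.3384 0.6381 0.307 ]
7.3417 0.02337622883237382 29.992339750751853 [-0.0009  0.0132 -2.9473]
```

```bash
python3 - <<'E'
from h import *
import cv2
x,y=.565,-.0112
arm.move_l([x,y,.17],R,feed=.18)
arm.move_l([x,y,.125],feed=.06); arm.sleep(.2)
print(arm.current_t(),force(10))
a=arm.snapshot("scene");b=arm.snapshot("top")
cv2.imwrite("pics/a2.png",np.hstack([cv2.resize(i,(400,500),interpolation=cv2.INTER_CUBIC)[:,:,::-1] for i in (a[140:300,240:368],b[160:320,272:400])]))
E
```

```text
10.375 [ 0.04306714  0.17765354 -3.04205595]
```

View pics/a2.png

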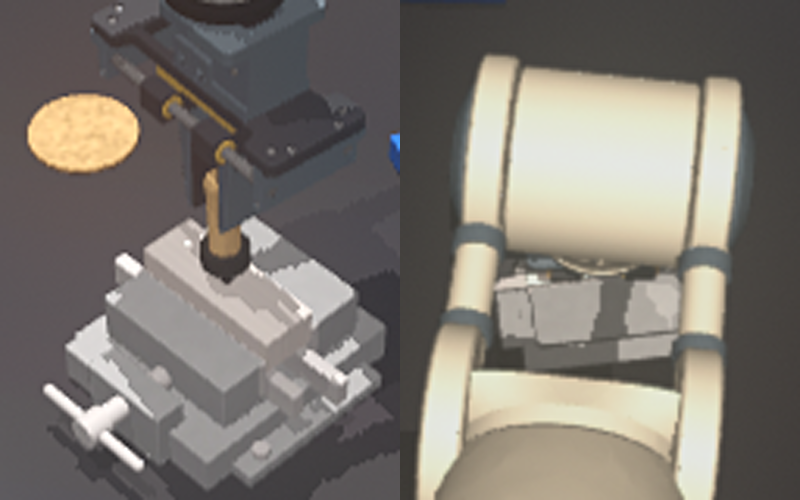

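The coaster is empty and the tapper is held above the bar. In the left half, the knob at (210,180) against the collar at (225,255) suggests a slight lean, so I'll take a closer look.

```bash
python3 - <<'E'
from h import *
import cv2
a=arm.snapshot("scene")
cv2.imwrite("pics/a3.png",cv2.resize(a[180:240,280:350],None,fx=9,fy=9,interpolation=cv2.INTER_CUBIC)[:,:,::-1])
c=arm.get_calibration("scene");T=np.linalg.inv(c["cam_to_world"])
def pr(p):
    q=c["intrinsics"]@(T@[*p,1])[:3]; return (q[:2]/q[2]-[280,180])*9
for h in (0,.008,.022,.072,.08): print(h,pr([.565,-.0112,.101+h]).round(1))
E
```

```text
0 [289.8 406.4]
0.008 [289.6 382.5]
0.022 [289.2 340.3]
0.072 [287.8 183.2]
0.08 [287.6 157.1]
```

View pics/a3.png

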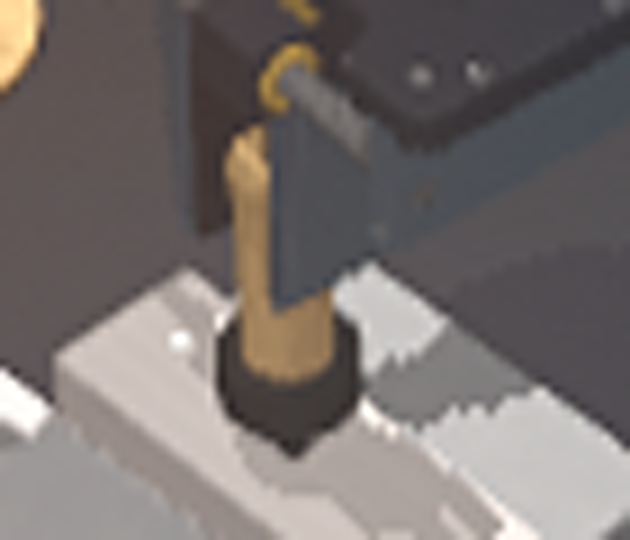

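The axis is close to vertical (under about 3° of lean), and the nose is about on the dot at (289,406+). That is good enough to press.

```bash
python3 - <<'E'
from h import *
x,y=.565,-.0112
b=force(8); z=.1155
arm.move_l([x,y,z],feed=.012)
t0=arm.current_t(); log=[]; hold=0
while arm.current_t()-t0<16:
    F=(force(2)-b); log.append((round(arm.current_t(),2),round(z*1e3,2),*F.round(1)))
    if F[2]>19.3:
        hold+=1
        if hold>=5: break
        continue
    if F[2]>23: break
    z-= .0005 if F[2]<1 else (.0003 if F[2]<10 else .00012)
    if z<.0975: break
    arm.move_l([x,y,z],feed=.01)
print(*log[::max(1,len(log)//45)],log[-6:],sep="\n"); print(arm.current_torque(),arm.current_ee_pos())
E
```

```text
(11.8, 115.5, np.float64(0.1), np.float64(-0.1), np.float64(0.2))
(12.08, 115.0, np.float64(-0.9), np.float64(0.3), np.float64(-0.3))
(12.37, 114.5, np.float64(-0.5), np.float64(-0.3), np.float64(-0.5))
(12.65, 114.0, np.float64(0.1), np.float64(-0.3), np.float64(0.4))
(12.93, 113.5, np.float64(-0.7), np.float64(0.1), np.float64(-0.2))
(13.22, 113.0, np.float64(0.1), np.float64(-0.7), np.float64(-0.5))
(13.5, 112.5, np.float64(0.3), np.float64(-0.1), np.float64(0.3))
(13.78, 112.0, np.float64(-0.1), np.float64(0.2), np.float64(4.8))
(14.07, 111.7, np.float64(-0.2), np.float64(0.6), np.float64(7.5))
(14.35, 111.4, np.float64(-0.3), np.float64(0.5), np.float64(7.7))
(14.63, 111.1, np.float64(-0.1), np.float64(0.2), np.float64(7.2))
(14.92, 110.8, np.float64(-0.1), np.float64(1.1), np.float64(7.8))
(15.2, 110.5, np.float64(-0.7), np.float64(0.7), np.float64(8.1))
(15.48, 110.2, np.float64(0.2), np.float64(0.5), np.float64(7.8))
(15.77, 109.9, np.float64(-0.6), np.float64(0.2), np.float64(7.7))
(16.05, 109.6, np.float64(-0.3), np.float64(0.7), np.float64(7.6))
(16.33, 109.3, np.float64(-
[... 2026 characters left out ...]
103.42, np.float64(-1.2), np.float64(-1.1), np.float64(20.3))
(24.37, 103.42, np.float64(-0.3), np.float64(-0.0), np.float64(19.9))
(24.4, 103.42, np.float64(-0.2), np.float64(-0.0), np.float64(19.4))
[(23.98, 103.54, np.float64(-1.1), np.float64(-0.3), np.float64(19.1)), (24.27, 103.42, np.float64(-0.7), np.float64(-0.9), np.float64(20.4)), (24.3, 103.42, np.float64(-0.8), np.float64(0.1), np.float64(20.3)), (24.33, 103.42, np.float64(-1.2), np.float64(-1.1), np.float64(20.3)), (24.37, 103.42, np.float64(-0.3), np.float64(-0.0), np.float64(19.9)), (24.4, 103.42, np.float64(-0.2), np.float64(-0.0), np.float64(19.4))]
[-0.2149229   0.21253091 -0.0290665 ] [ 0.56626905 -0.01146381  0.10464201]
```

```bash
python3 - <<'E'
from h import *
import cv2
x,y=.565,-.0112
b=np.array([0,0,-3.04])
for z in (.1033,.1032): 
    arm.move_l([x,y,z],feed=.01); F=force(3)[2]+3.04; print(z,F)
    if F>21.3: break
arm.sleep(.6); print(force(5)[2]+3.04,arm.current_ee_pos())
arm.move_l([x,y,.118],feed=.02)
arm.move_l([x,y,.17],feed=.12)
arm.move_l([.5092,-.24,.17],feed=.18); arm.sleep(.2)
print(arm.current_t(),force(8),arm.current_width())
a=arm.snapshot("scene");b=arm.snapshot("top")
cv2.imwrite("pics/a4.png",np.hstack([cv2.resize(i,(400,500),interpolation=cv2.INTER_CUBIC)[:,:,::-1] for i in (a[140:300,240:368],b[200:290,290:362])]))
E
```

```text
0.1033 20.478312105098492
0.1032 22.09022310853506
22.32741827695906 [ 0.56640935 -0.01146139  0.10456702]
28.8167 [ 0.13198818  0.17889642 -2.97360241] 0.02329808450880081
```

View pics/a4.png

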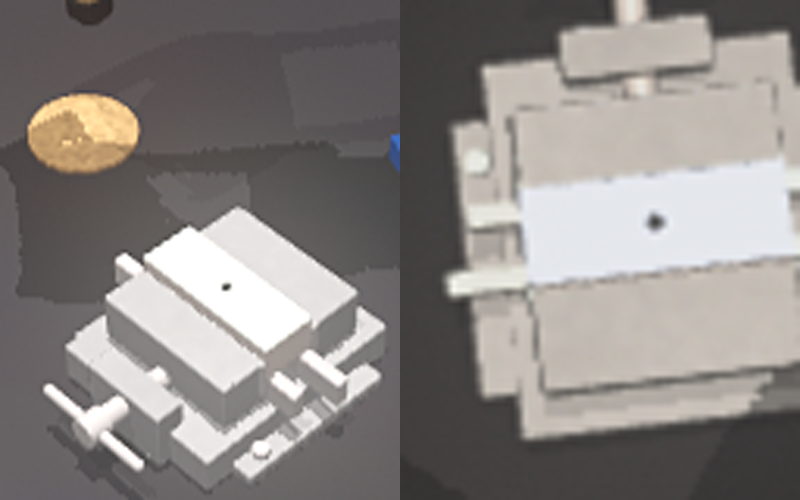

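The bar sits low and even along the jaws (dot at (226,287) left, (655,222) right), and both parallels stick out about equally. Next I put the tapper back.

```bash
python3 - <<'E'
from h import *
import cv2
x,y=.5055,-.2755
arm.move_l([x,y,.10],feed=.12); arm.move_l([x,y,.036],feed=.06)
b=force(6)[2]; z=.034
while z>.0275:
    arm.move_l([x,y,z],feed=.01); F=force(3)[2]-b
    if F>4: break
    z-=.0005
print(z,F,arm.current_t())
arm.grip(.05); arm.sleep(.3); arm.grip(.085)
arm.move_l([x,y,.14],feed=.1); arm.move_l([.45,-.1,.25],feed=.2); arm.sleep(.3)
print(arm.current_t(),force())
a=arm.snapshot("scene");b=arm.snapshot("top")
cv2.imwrite("pics/a5.png",np.hstack([cv2.resize(i,(400,500),interpolation=cv2.INTER_CUBIC)[:,:,::-1] for i in (a[140:300,240:368],b[200:320,390:486])]))
E
```

```text
0.0295 8.652021107655363 34.275
38.65 [-0.34527287  0.07233578  0.13062941]
```

View pics/a5.png

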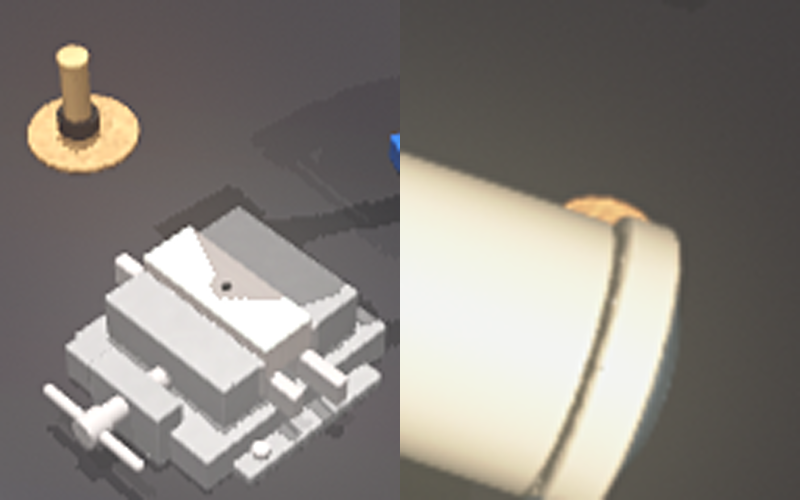

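The tapper stands upright near the coaster's centre (78,125). It touched down at the height it was picked up from, so it did not slip in the grip. That puts its foot at about 80.6 mm while pressing, so the bar is home.

```bash
python3 -c "
from rig import arm
print(arm.sign_off())"
```

```text
the job is handed in; nothing more can be done
None
```

I pressed the bar home at about 22 N and stood the tapper back upright on its coaster, then handed the job in at about 39 s; no verdict came back, and I inferred level and squeeze from press force, tool height and pictures, not from testing the parallels.

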